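# Tip the empty spools from the hinged tray into the flap bin

### The arm

A 7-joint arm with a two-finger parallel gripper is mounted at the origin on the work surface. World frame = base frame: x ahead of the robot, y to its left, z up, the work surface at z = 0. Lengths are in m, angles in rad, forces in N, time in s.
With the tool pointing down it reaches from about 0.35 to 0.9 m from the base axis. Payload 8.1 kg.
Tool frame: the origin (TCP) lies at the very end of the fingers, on their centre line; the grasp point (between the pads) lies 19 mm behind it (arm.grip_depth is the distance from the TCP to the grasp point, in m); x points along the fingers, z is the direction in which the jaws open and shut, and the axes are right-handed (so a half turn about x gives the same grasp; the last joint's range is limited). The gripper opens to 92 mm and grips with 3 to 60 N. Pads are 19 mm wide; open, the fingers measure 130 mm over their backs; the gripper's body (75 mm by 190 mm) begins 47 mm behind the grasp point.
Start: joints at [1.232, 0.434, 0.025, 1.573, -0.012, 1.134, -0.075], TCP at [0.146, -0.608, 0.227] pointing down, gripper open.
Joint ranges: [-2.62, 2.62], [-0.44, 2.09], [-1.27, 1.32], [0.08, 2.57], [-1.32, 4.46], [0.12, 2], [-2.74, 2.74]. Speed limits (rad/s): [2.22, 2.22, 3.01, 3.01, 3.14, 3.14, 3.14].

### API

Orientations are given as a rotation vector (axis times angle).
In Python, from cell import status, cams, arm gives the robot as it stands. The module is installed in compiled form; this text tells all that it offers.
- The arm moves only by the tool step_arm, never from a script. Its argument "rows" is a list of rows, each a list of 7 numbers: the gripper command: -1 is fully open, 1 is shut, values between are in proportion, then the shift along the tool's x, y, z as a fraction of full scale, then the turn, a rotation vector about the tool's x, y, z as a fraction of full scale. In form: [[grip, x, y, z, rx, ry, rz], ...]. A call has 1 to 12 rows; each row is the pose to reach, as a shift and turn from the pose commanded when the call began, along the tool's axes at that moment; what a row does not reach only later rows make up. Full scale, the value 1, is 80 cm for a shift and 60 degrees for a turn. A row lasts 1/12 s, in which the tool goes at most 41.7 mm and 7.16 degrees, less where a joint would pass 70% of its speed; a pose out of reach is approached as far as the arm can. A call with a number of a shift or a turn outside -1 to 1 is refused whole. A call with a gripper value outside its range is refused whole. The fingers move at their own pace and stop on an object; "newtons" is the grip in N (left out, the last holds). Time passes only in rows, so rows that repeat a pose let the fingers close. It gives the time, the measured TCP pose, the force and the opening at its end, in the units of the state.
- status.observe(): the state, without advancing time (a new reading comes with each control period).
- cams.get_image(name): name is "scene" or "side" or "wrist"; returns a dict with "pixels" (420x560x3 uint8, red, green, blue), "range_z" (420x560 float32, m along the optical axis (not along the pixel's ray), 0 where there is no reading), "camera_matrix" (3x3 intrinsics, pixels), "eye" and "attitude" of the camera in the world; the wrist camera has in their place "tool_from_camera" (4x4, takes a point from camera to tool coordinates, whose origin is the TCP and whose axes are the tool frame's). Camera axes: x right, y down, z forward; pixel columns grow to the right and rows downward; lengths in m; the calibration is good to about 2 mm. A picture is of the moment at which its call begins: read the wrist's pose just before it.
- arm.sign_off(): hands the job in, once; it reports no verdict.
The state is a dict: "clock": time; "joints": joint angles; "dq": joint speeds; "joint_efforts": joint torques, N m; "position": TCP position; "ee_rot": TCP orientation; "force": force on the tool from outside, world axes, zero at the start; "ft_torque": the same for the moment, N m; "width": opening from 0.0 (shut) to 1.0 (fully open).
Only numpy, scipy, OpenCV 4.12 (cv2) and the standard library are available. Lean on these libraries where they do the work, as an engineer would, in place of code of your own. Each camera call takes 0.05 s, during which the arm holds its last target.

### The job

Clear the empty thread spools off the yellow tray: push the round grey bin up against the acrylic stand, centred under the tray's open edge, and open its blue flap wide (pressing down the black pad tilts it up). Then tip the hinged tray up, using its handle, so that all four spools slide out over the open edge into the bin, without the gripper touching the spools; lower the tray gently back to level (do not let it drop), and close the flap, leaving the bin upright where it is and the other things on the desk alone.

Things in the scene. Friction and masses are not known exactly. Their poses are not given: they have to be found in the camera images.
- stand: Fixed clear acrylic stand, 120 mm wide (local x), carrying the yellow tray. Origin on the desk, straight below the middle of the tray's open edge. The tray pours towards the stand's local -y; the tray lies on the local +y side. Its front panel, the face that the bin is pushed against, is the plane local y = +20 mm, 6 to 118 mm high; so the bin is home, touching the panel and centred, when its origin is at local x = 0, y = -70 mm.
- tray (a joint): Yellow tray 84 mm wide (x), 132 mm long (y), lips 24 mm high on three sides, 220 g, hinged to the stand along its open edge (axis parallel to the stand's x, 130 mm above the desk, through the stand's origin in plan). Value 0 = level, grows as the handle end swings up; stop at 1.25 rad. Hardly any friction: it falls back when let go. The spools leave between about 0.6 and 1.15 rad.
- tray_handle (a point): Middle of the tray's handle: a dark round bar 10 mm thick and 72 mm long, parallel to the stand's x, on two 10 mm posts at its ends (62 mm free between them). In level position it lies 127 mm behind (local +y) and 75 mm above the hinge line, 205 mm above the desk; it can be straddled or pinched by the fingers from above and led around the hinge.
- tray_lip (a point): Middle of the tray's open edge, on the hinge line, at floor level of the tray, 130 mm above the desk.
- bin: Loose round grey bin, 180 mm diameter, 100 mm high, about 0.7 kg, wall 4 mm; round mouth of 140 mm diameter in its top, closed by the blue flap. Origin at the centre of its underside, z up. The flap's pivot line is parallel to the bin's x at local y = -30 mm, z = 98 mm; the front of the flap is at local +y (roughly towards the stand), the pressing pad at local -y.
- flap (a joint): Blue round flap, 134 mm diameter, 4 mm thick, centred on the bin's axis when closed. At the start closed or a little ajar (up to 0.25). 0 = closed and level with the top (upper face 100 mm above the desk), 1.1 rad = stop, wide open with the front edge up. Stiff hinge (0.05 N m): it stays where it is left. Opens by pressing the pad down, closes by pressing the raised front part down.
- flap_pad (a point): Black ribbed pad, 50 x 22 mm, on the flap's short rear part, its centre 22 mm behind the pivot; the flap reaches 37 mm behind the pivot and 97 mm in front. The point is on the upper face.
- spool0_mid (a point): Middle of the red empty thread spool, 24 mm diameter, 30 mm high, 12 g, standing loose in the tray at the start.
- spool1_mid (a point): Middle of the green empty thread spool, 24 mm diameter, 30 mm high, 12 g, standing loose in the tray at the start.
- spool2_mid (a point): Middle of the white empty thread spool, 24 mm diameter, 30 mm high, 12 g, standing loose in the tray at the start.
- spool3_mid (a point): Middle of the orange empty thread spool, 24 mm diameter, 30 mm high, 12 g, standing loose in the tray at the start.
- mug: Steel mug with a hinged lid, 76 mm diameter, 104 mm high, on a wooden coaster; bystander. Origin under its centre.
- stapler: Blue stapler, 45 x 140 mm, about 60 mm high; bystander. Origin under its centre.
- tape: Yellow tape-measure case, 62 x 34 x 60 mm; bystander. Origin under its centre.
- spray: Green bottle, 70 mm diameter, 170 mm high; bystander. Origin under its centre.
- jar: Glass jar with red lid, 64 mm diameter, 70 mm high; bystander. Origin under its centre.

How it is judged:
On the way, in this order (a step that is already met when the one before it is completed fails the run):
1. the bin stands home against the stand under the tray's open edge (within 12 mm, 25 mm sideways) with its flap open beyond 0.8 rad (y of bin in the frame of stand above -0.082 m and x of bin in the frame of stand between -0.025 and 0.025 m and angle between bin's own z axis and vertical below 0.08 rad and value of joint flap above 0.8 rad), for 0.2 s.
2. all four spools are in the bin (horizontal distance between each of spool0_mid, spool1_mid, spool2_mid, spool3_mid and bin below 0.086 m and z of spool0_mid in the frame of bin between 0 and 0.085 m and z of spool1_mid in the frame of bin between 0 and 0.085 m and z of spool2_mid in the frame of bin between 0 and 0.085 m and z of spool3_mid in the frame of bin between 0 and 0.085 m), for 0.2 s.
At the end, for the whole second after the job is handed in: All four spools inside the bin below its top, bin upright, at rest, still within 30 mm of home against the stand (40 mm sideways), the tray back to level within 0.08 rad and the flap closed within 0.12 rad (all of step 2 and y of bin in the frame of stand above -0.1 m and x of bin in the frame of stand between -0.04 and 0.04 m and angle between bin's own z axis and vertical below 0.08 rad and value of joint tray below 0.08 rad and value of joint flap below 0.12 rad and linear speed of bin below 0.02 m/s); the robot touches nothing.
It fails at once if the gripper touched a spool (contact force between the fingers and spool0 above 0.5 N or contact force between the fingers and spool1 above 0.5 N or contact force between the fingers and spool2 above 0.5 N or contact force between the fingers and spool3 above 0.5 N).
It fails at once if the tray was dropped back (velocity of joint tray below -3.5 rad/s).
It fails at once if the bin was tipped (angle between bin's own z axis and vertical above 0.35 rad).
It fails at once if another thing on the desk was moved more than 30 mm (distance of any of mug, stapler, tape, spray, jar from where it was at the start of the episode above 0.03 m).
It also fails if it takes over 72 s, if anything falls off the work surface, if the arm or the gripper's body presses on something with over 40 N, if the wrist force passes 120 N, or if a joint passes its speed limit or range.

## Working session

There is one attempt and no reset: what is moved stays moved. The work goes in short steps, Python scripts to look and compute and a tool call to move; the robot and the scene stay as the last step left them, time stands still between calls to the robot, and variables do not carry over. Pictures are saved under pics/ and viewed, and the job is handed in when it is done.

Besides the shell and the picture viewer there is one more tool, called by a JSON object that holds its "method" and its "body", one argument or row to a line. step_arm: Moves the arm, as the interface text tells. Its arguments: {"type":"object","properties":{"rows":{"type":"array","items":{"type":"array","items":{"type":"number"}}},"newtons":{"type":"number"}},"required":["rows"]}

```bash
mkdir -p pics
python3 - <<'E'
from cell import status,cams,arm
import cv2
s=status.observe();print({k:(v if not hasattr(v,'round') else v) for k,v in s.items()})
for n in ["scene","side","wrist"]:
    d=cams.get_image(n);cv2.imwrite(f"pics/{n}0.png",d["pixels"][:,:,::-1]);print(n,d["camera_matrix"],d.get("eye"),d.get("attitude"),d.get("tool_from_camera"))
    print((d["range_z"]>0).mean())
E
```

```text
{'clock': 0.0, 'joints': array([ 1.23243862,  0.43523792,  0.02495955,  1.5740759 , -0.01158248,
        1.13401264, -0.07509998]), 'dq': array([ 1.29265688e-03, -5.36470654e-04, -3.78691109e-04,  7.91564889e-05,
        4.57755772e-04,  8.72537924e-04,  1.54943354e-03]), 'joint_efforts': array([-3.99312885e-04, -6.67854238e+01,  9.84755158e-01, -3.14463723e+01,
       -6.05364516e-02,  4.28590004e-02,  1.68496745e-04]), 'position': array([ 0.14581538, -0.60723059,  0.22594375]), 'ee_rot': array([ 1.03474514,  1.31289565, -1.03331244]), 'force': array([ 0.54595523, -0.54725633,  0.0416159 ]), 'ft_torque': array([-0.0282476 , -0.03673099, -0.00081684]), 'width': 1.0039322400414925}
scene [[437.05865122   0.         277.13323201]
 [  0.         437.05865122 207.83437112]
 [  0.           0.           1.        ]] [1.17854441 0.36997021 1.31434669] [-1.37473528 -2.45300414  0.65734119] None
0.9960204081632653
side [[399.913332     0.         274.43161583]
 [  0.         399.913332   208.78266107]
 [  0.           0.           1.        ]] [0.51198568 0.9083082  0.68009957] [-0.16269307  2.68478392 -1.53804981] None
0.9959906462585034
wrist [[338.27974727   0.         281.69699895]
 [  0.         338.27974727 213.34719993]
 [  0.           0.           1.        ]] None None [[-4.83801713e-04 -2.80270493e-01  9.59920943e-01 -1.57263726e-01]
 [-5.14275166e-04 -9.59920858e-01 -2.80270728e-01  7.57413087e-02]
 [ 9.99999751e-01 -6.29258961e-04  3.20275201e-04  1.06227025e-03]
 [ 0.00000000e+00  0.00000000e+00  0.00000000e+00  1.00000000e+00]]
0.9961437074829932
```

View pics/scene0.png

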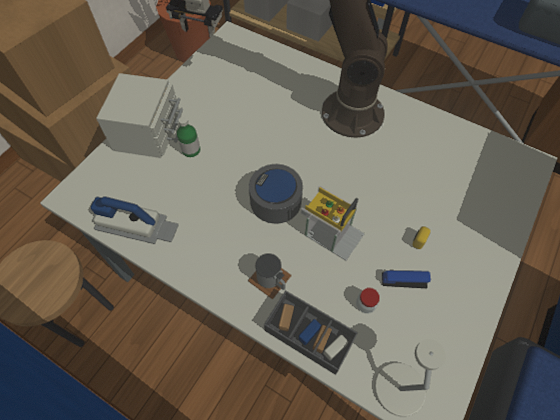

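View pics/side0.png

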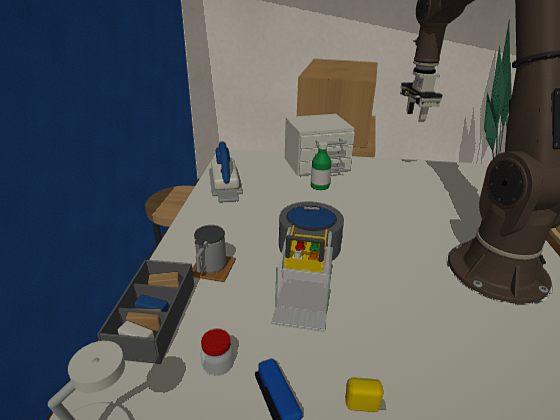

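View pics/wrist0.png

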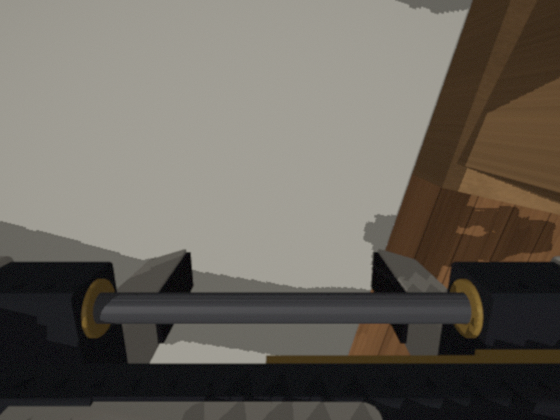

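The bin (scene px ~275,192) and the stand with its yellow tray (~330,210) sit mid-desk. Jar, stapler, tape and mug are beyond them. Next I'll measure from the depth images.

```bash
cat > h.py <<'E'
from cell import status,cams,arm
import cv2,numpy as np
from scipy.spatial.transform import Rotation as R
def cloud(n):
    s=status.observe(); d=cams.get_image(n); K=d["camera_matrix"]; z=d["range_z"]
    v,u=np.mgrid[0:420,0:560]
    p=np.stack([(u-K[0,2])/K[0,0]*z,(v-K[1,2])/K[1,1]*z,z],-1)
    if n=="wrist":
        T=d["tool_from_camera"]; p=p@T[:3,:3].T+T[:3,3]; p=p@R.from_rotvec(s["ee_rot"]).as_matrix().T+s["position"]
    else: p=p@R.from_rotvec(d["attitude"]).as_matrix().T+d["eye"]
    p[z<=0]=np.nan
    hsv=cv2.cvtColor(d["pixels"],cv2.COLOR_RGB2HSV)
    return d,p,hsv
def save(n,name,roi=None,f=1):
    d,p,h=cloud(n); im=d["pixels"][:,:,::-1]
    if roi: im=im[roi[1]:roi[3],roi[0]:roi[2]]
    cv2.imwrite(f"pics/{name}.png",cv2.resize(im,None,fx=f,fy=f,interpolation=cv2.INTER_CUBIC)); return d,p,h
def circ(xy):
    A=np.c_[2*xy,np.ones(len(xy))]; s=np.linalg.lstsq(A,(xy**2).sum(1),rcond=None)[0]
    return s[:2],np.sqrt(s[2]+s[0]**2+s[1]**2)
E
python3 - <<'E'
from h import *
for n,roi in (("scene",(240,140,440,320)),("side",(180,180,400,400))):
    d,p,h=save(n,n+"c0",roi,3)
    z=p[...,2]; print(n,"desk z",np.nanmedian(z[(abs(z)<.03)]))
    # bin top grey
    m=(h[...,0]>95)&(h[...,0]<125)&(h[...,1]>100)&(z>.085)&(z<.15)
    for lo,hi,nm in((100,115,'blue'),(20,33,'yellow')):
        mm=((h[...,0]>lo)&(h[...,0]<hi)&(h[...,1]>110)&(h[...,2]>50)).astype(np.uint8)
        k,l,st,c=cv2.connectedComponentsWithStats(mm)
        for i in range(1,k):
            if st[i,4]>40:
                q=p[l==i]; print(nm,st[i],c[i].round(),np.nanmedian(q,0).round(3),np.nanmin(q,0).round(3),np.nanmax(q,0).round(3))
E
```

```text
scene desk z -0.00029125208064784136
blue [ 371    0  189   62 3250] [476.  19.] [-0.62   0.242  0.115] [-0.982 -0.335 -0.21 ] [-0.028  0.607  0.457]
blue [256 170  40  32 894] [277. 186.] [ 0.512 -0.04   0.104] [ 0.447 -0.104  0.091] [0.575 0.02  0.117]
blue [ 91 197  64  28 645] [119. 209.] [ 0.851 -0.432  0.11 ] [ 0.81  -0.518  0.051] [ 0.894 -0.323  0.147]
blue [384 271  46  12 482] [406. 276.] [0.554 0.452 0.049] [0.512 0.39  0.01 ] [0.592 0.518 0.062]
blue [299 320  22  24 250] [310. 331.] [0.856 0.282 0.049] [0.82  0.262 0.026] [0.888 0.3   0.057]
blue [   0  323  128   97 6220] [ 42. 387.] [ 1.378 -0.298 -0.104] [ 1.377 -1.005 -0.717] [ 1.38  -0.075  0.47 ]
blue [ 510  347   50   73 2563] [540. 389.] [ 0.482  1.077 -0.421] [ 0.322  1.017 -0.437] [ 0.632  1.165 -0.408]
yellow [305 187  51  44 839] [329. 207.] [0.511 0.149 0.132] [ 0.449  0.059 -0.004] [0.563 0.225 0.206]
yellow [413 227  17  22 222] [421. 237.] [0.412 0.441 0.056] [ 0.37   0.425 -0.006] [0.429 0.457 0.065]
side desk z -0.000499971084138684
blue [    0     0   197   420 61100] [ 80. 173.] [ 1.379 -0.339  0.022] [ 0.909 -1.745 -0.68 ] [1.388 0.367 0.609]
blue [216 142  14  42 357] [223. 161.] [ 0.828 -0.361  0.102] [ 0.805 -0.502  0.042] [ 0.888 -0.325  0.144]
blue [288 207  48  21 749] [311. 217.] [ 0.508 -0.038  0.104] [ 0.443 -0.139  0.006] [0.577 0.02  0.114]
blue [160 226   7  11  45] [162. 230.] [ 1.379 -0.988 -0.643] [ 1.239 -1.045 -0.674] [ 1.382 -0.659 -0.418]
blue [134 295  34  15 340] [150. 303.] [0.853 0.285 0.049] [0.815 0.255 0.013] [0.906 0.308 0.054]
blue [ 258  359   44   61 1335] [279. 390.] [0.545 0.465 0.05 ] [0.503 0.396 0.009] [0.592 0.518 0.058]
yellow [284 225  43  48 800] [304. 255.] [0.519 0.218 0.135] [ 0.469 -0.118  0.021] [0.564 0.226 0.211]
yellow [ 345  378   38   34 1125] [364. 394.] [0.396 0.454 0.05 ] [ 0.363  0.426 -0.002] [0.425 0.459 0.062]
```

```bash
sleep 0; ls pics
```

```text
scene0.png
scenec0.png
side0.png
sidec0.png
wrist0.png
```

View pics/scenec0.png

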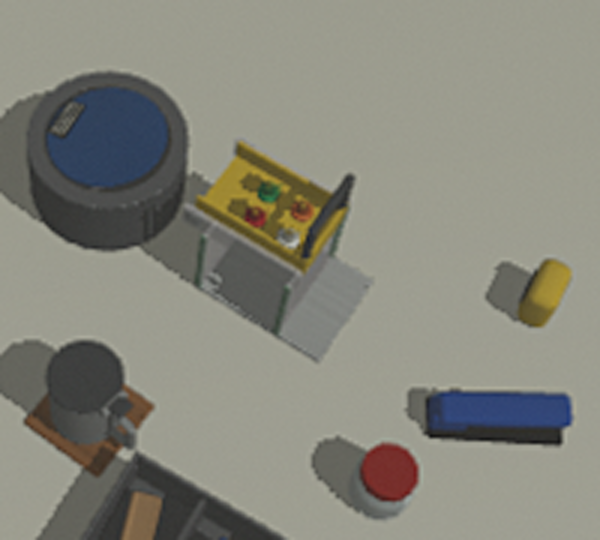

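View pics/sidec0.png

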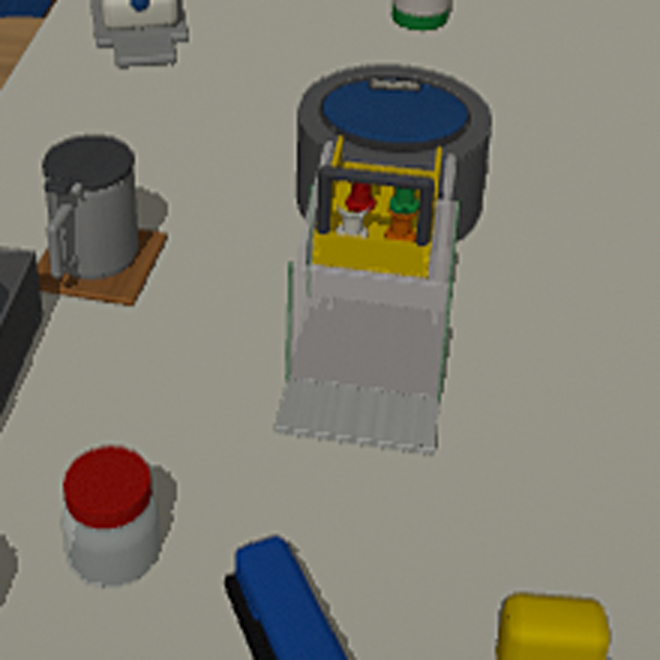

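The crops show the bin with its pad at the far -y side (scene crop px 68,118), so its front already faces the stand. The handle bar is at the tray's +y end. Now I'll get exact poses.

Run:
```python
from h import *
for n in ("scene","side"):
    d,p,h=cloud(n); x,y,z=p[...,0],p[...,1],p[...,2]; H,S,V=[h[...,i].astype(int) for i in range(3)]
    top=(z>.093)&(z<.106)&(x>.38)&(x<.65)&(y>-.2)&(y<.08)&(S<110)
    q=p[top][:,:2]; 
    from scipy.spatial import ConvexHull
    hl=q[ConvexHull(q).vertices]; print(n,"top hull circ",circ(hl),q.min(0),q.max(0))
    bl=(H>100)&(H<118)&(S>110)&(x>.38)&(x<.65)&(y>-.2)&(y<.08)
    b=p[bl]; b=b[(b[:,2]>.08)]; A=np.c_[b[:,:2],np.ones(len(b))]; c=np.linalg.lstsq(A,b[:,2],rcond=None)[0]
    print("flap plane",c,"zrange",np.percentile(b[:,2],[2,50,98]), "circ",circ(b[ConvexHull(b[:,:2]).vertices][:,:2]))
    han=(z>.19)&(z<.215)&(S<90)&(x>.4)&(x<.62)&(y>.1)&(y<.3)
    q=p[han]; print("handle",len(q),np.nanmedian(q,0)); 
    if len(q)>5:
        c0=q[:,:2].mean(0);u,s,vt=np.linalg.svd(q[:,:2]-c0);t=(q[:,:2]-c0)@vt[0];print(" dir",vt[0],c0+vt[0]*t.min(),c0+vt[0]*t.max(),t.max()-t.min(),s)
    fl=(H>20)&(H<33)&(S>110)&(x>.42)&(x<.6)&(y>.03)&(y<.25)&(z>.12)
    q=p[fl]; 
    f=q[(z[fl]<.136)]; print("floor",f.min(0),f.max(0)); r=cv2.minAreaRect(f[:,:2].astype(np.float32)*1000); print(r,cv2.boxPoints(r).round())
    l=q[(q[:,2]>.150)&(q[:,2]<.162)]; r=cv2.minAreaRect(l[:,:2].astype(np.float32)*1000); print("lips",r,cv2.boxPoints(r).round())
```

```text
scene top hull circ (array([ 0.50854267, -0.04532033]), np.float64(0.09012309888347309)) [ 0.41568556 -0.13615709] [0.59874576 0.04444362]
flap plane [-0.00380172  0.1243004   0.11109154] zrange [0.09596129 0.1041547  0.1129705 ] circ (array([ 0.51144336, -0.04500826]), np.float64(0.06458373455205867))
handle 87 [0.52286943 0.21845939 0.20773214]
 dir [ 0.99785181 -0.06551158] [0.48100572 0.22141047] [0.56091619 0.21616414] 0.08008250269942996 [0.23171799 0.02451196]
floor [0.47141494 0.08780269 0.12196201] [0.56068336 0.2239892  0.13572593]
((515.9550170898438, 156.8963623046875), (133.0978546142578, 83.66029357910156), 86.03550720214844) [[470.  93.]
 [553.  88.]
 [562. 220.]
 [479. 226.]]
lips ((516.9382934570312, 157.76760864257812), (131.77716064453125, 85.49221801757812), 85.89273071289062) [[470.  95.]
 [555.  89.]
 [564. 220.]
 [479. 227.]]
side top hull circ (array([ 0.50876757, -0.04711445]), np.float64(0.09025161088341045)) [ 0.42025029 -0.14072533] [0.59832813 0.04255021]
flap plane [-0.00433394  0.121199    0.11092509] zrange [0.09659443 0.10430823 0.11103821] circ (array([ 0.50831568, -0.04610884]), np.float64(0.06586947416215068))
handle 181 [0.51697246 0.21995821 0.20526601]
 dir [-0.99769607  0.06784206] [0.55906271 0.21715461] [0.47925946 0.22258113] 0.07998752990043545 [0.36082844 0.02030094]
floor [0.46935927 0.08702849 0.12077079] [0.56423109 0.22573579 0.13599831]
((517.9491577148438, 155.68475341796875), (137.6424102783203, 89.3104019165039), 86.2122802734375) [[469.  90.]
 [558.  84.]
 [567. 221.]
 [478. 227.]]
lips ((515.3900756835938, 156.2459716796875), (133.75302124023438, 83.94036865234375), 86.37873840332031) [[469.  92.]
 [553.  87.]
 [562. 220.]
 [478. 226.]]
```

```bash
cat >> h.py <<'E'
YAW=-0.068
SX=np.array([np.cos(YAW),np.sin(YAW),0]);SY=np.array([-np.sin(YAW),np.cos(YAW),0]);SO=np.array([.512,.092,0])
def S2W(x,y,z): return SO+SX*x+SY*y+np.array([0,0,z])
def W2S(p):
    d=np.asarray(p)-SO; return np.stack([d@SX,d@SY,d[...,2]],-1)
def pose(jaw,tilt=0,sgn=1):
    # x tool down (tilted: fingers lean toward +SY by tilt), z tool = jaw dir
    z=(SX if jaw=='x' else SY)*sgn
    x=np.array([0,0,-1.]); 
    if jaw=='x': x=np.cos(tilt)*x+np.sin(tilt)*SY
    return np.stack([x,np.cross(z,x),z],1)
def rel(P,Rm):
    """shift (frac) and turn (frac) from present measured pose"""
    s=status.observe(); R0=R.from_rotvec(s["ee_rot"]).as_matrix()
    sh=R0.T@(np.asarray(P)-s["position"])/.8
    tr=R.from_matrix(R0.T@Rm).as_rotvec()/np.deg2rad(60)
    return sh.round(4),tr.round(4)
E
python3 - <<'E'
from h import *
s=status.observe();print(R.from_rotvec(s["ee_rot"]).as_matrix().round(3))
for j in 'xy':
  for g in (1,-1): print(j,g,rel(S2W(0.006,-.27,.2),pose(j,0,g)))
d,p,h=save("scene","pad",(250,160,310,215),10)
q=W2S(p[178:182,261:265].reshape(-1,3));print("pad stand frame",np.median(q,0), "bin",W2S([.5087,-.0462,0]))
E
```

```text
[[-0.     0.972  0.234]
 [ 0.     0.234 -0.972]
 [-1.    -0.    -0.   ]]
x 1 (array([ 0.0333,  0.5553, -0.4191]), array([-1.21e+00, -3.00e-04, -2.00e-04]))
x -1 (array([ 0.0333,  0.5553, -0.4191]), array([ 1.79e+00, -2.00e-04,  4.00e-04]))
y 1 (array([ 0.0333,  0.5553, -0.4191]), array([-2.71e+00, -1.00e-04, -5.00e-04]))
y -1 (array([ 0.0333,  0.5553, -0.4191]), array([ 2.9e-01, -4.0e-04,  1.0e-04]))
pad stand frame [ 0.01186751 -0.18547428  0.09846751] bin [ 0.00609799 -0.13810483  0.        ]
```

Run:
```python
from h import *
d,p,h=cloud("scene"); print(p[135:150:5,189].round(3), p[265,268], p[300,370],p[130,130:160:10].round(2))
```

```text
[[ 0.494 -0.413  0.109]
 [ 0.507 -0.406  0.099]
 [ 0.51  -0.409  0.072]] [0.76672625 0.08639896 0.11207764] [0.68991593 0.38991574 0.07077768] [[ 0.6  -0.58  0.14]
 [ 0.59 -0.54  0.15]
 [ 0.57 -0.51  0.15]]
```

{"method": "step_arm", "body": {
  "rows": [
    [-1,0.02,0.35,-0.26,-0.7,0,0],
    [-1,0.02,0.35,-0.26,-0.7,0,0],
    [-1,0.02,0.35,-0.26,-0.7,0,0],
    [-1,0.02,0.35,-0.26,-0.7,0,0],
    [-1,0.02,0.35,-0.26,-0.7,0,0],
    [-1,0.02,0.35,-0.26,-0.7,0,0],
    [-1,0.02,0.35,-0.26,-0.7,0,0],
    [-1,0.02,0.35,-0.26,-0.7,0,0],
    [-1,0.02,0.35,-0.26,-0.7,0,0],
    [-1,0.02,0.35,-0.26,-0.7,0,0]
  ]
}}

```text
clock: 1.28
position: [0.3731, -0.3358, 0.211]
ee_rot: [0.467, 1.519, -0.464]
force: [-0.0, 0.6, 0.6]
width: 1.001
```

Run:
```python
from h import *
print(rel(S2W(0.006,-.262,.15),pose('x')),status.observe()["joints"].round(2))
```

```text
(array([0.0768, 0.2607, 0.0153]), array([-0.5028,  0.0012, -0.0016])) [ 0.85  0.27 -0.28  1.87  0.08  1.01 -0.06]
```

{"method": "step_arm", "body": {
  "rows": [
    [-1,0.07,0.26,0.015,-0.503,0,0],
    [-1,0.07,0.26,0.015,-0.503,0,0],
    [-1,0.07,0.26,0.015,-0.503,0,0],
    [-1,0.07,0.26,0.015,-0.503,0,0],
    [-1,0.07,0.26,0.015,-0.503,0,0],
    [-1,0.07,0.26,0.015,-0.503,0,0],
    [-1,0.07,0.26,0.015,-0.503,0,0],
    [-1,0.07,0.26,0.015,-0.503,0,0]
  ]
}}

```text
clock: 1.95
position: [0.497, -0.1763, 0.1545]
ee_rot: [0.059, 1.571, -0.06]
force: [-0.6, 0.4, 0.1]
width: 0.998
```

Run:
```python
from h import *
s=status.observe();print(W2S(s["position"]),rel(S2W(0.006,-.262,.05),pose('x')),s["joints"].round(2))
print(R.from_rotvec(s["ee_rot"]).as_matrix().round(2))
```

```text
[ 0.00324487 -0.26865237  0.15448854] (array([0.1306, 0.0084, 0.0035]), array([-0.0073, -0.0009,  0.0005])) [ 0.57  0.39 -0.44  1.87  0.21  0.92 -0.04]
[[-0.    0.08  1.  ]
 [-0.    1.   -0.08]
 [-1.   -0.   -0.  ]]
```

{"method": "step_arm", "body": {
  "rows": [
    [-1,0.13,0,0.0035,-0.007,0,0],
    [-1,0.13,0,0.0035,-0.007,0,0],
    [-1,0.13,0,0.0035,-0.007,0,0],
    [-1,0.13,0,0.0035,-0.007,0,0],
    [-1,0.13,0,0.0035,-0.007,0,0]
  ]
}}

```text
clock: 2.37
position: [0.4989, -0.1775, 0.0506]
ee_rot: [0.055, 1.572, -0.056]
force: [0.3, 0.2, 0.8]
width: 1.002
```

Run:
```python
from h import *
s=status.observe();print(W2S(s["position"]),rel(S2W(0.0,-.165,.05),pose('x')))
save("side","pre",(220,150,380,300),4)
```

```text
[ 0.00520996 -0.26974275  0.05063289] (array([ 0.0007,  0.1309, -0.0069]), array([-0.0026, -0.002 ,  0.0006]))
```

View pics/pre.png

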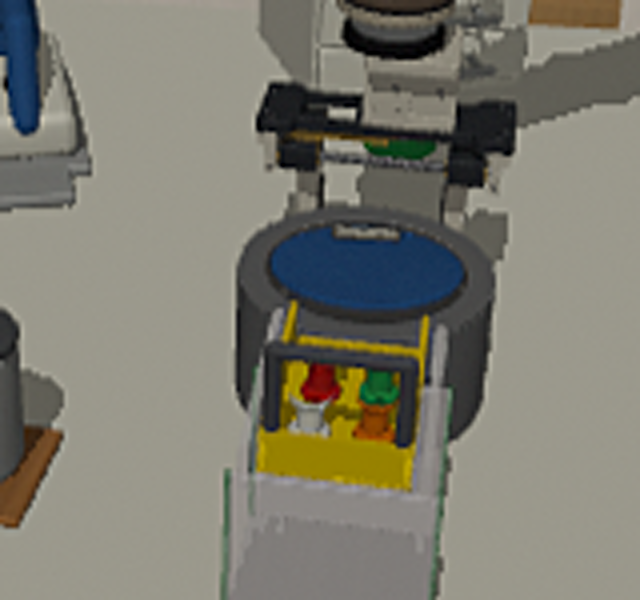

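The open fingers are straddling just behind the bin (around px 310,200 and 455,195), so I'll push now.

{"method": "step_arm", "body": {
  "rows": [
    [-1,0,0.015,-0.002,0,0,0],
    [-1,0,0.03,-0.004,0,0,0],
    [-1,0,0.042,-0.006,0,0,0],
    [-1,0,0.052,-0.007,0,0,0],
    [-1,0,0.062,-0.007,0,0,0],
    [-1,0,0.072,-0.007,0,0,0],
    [-1,0,0.082,-0.007,0,0,0],
    [-1,0,0.092,-0.007,0,0,0],
    [-1,0,0.102,-0.007,0,0,0],
    [-1,0,0.112,-0.007,0,0,0],
    [-1,0,0.118,-0.007,0,0,0],
    [-1,0,0.122,-0.007,0,0,0]
  ]
}}

```text
clock: 3.42
position: [0.5018, -0.079, 0.0517]
ee_rot: [0.052, 1.568, -0.056]
force: [-1.1, -9.6, 7.3]
width: 0.998
```

```bash
cat >> h.py <<'E'
def binfit(n="side"):
    from scipy.spatial import ConvexHull
    d,p,h=cloud(n); x,y,z=p[...,0],p[...,1],p[...,2]
    top=(z>.093)&(z<.106)&(x>.38)&(x<.65)&(y>-.2)&(y<.12)&(h[...,1]<110)&(h[...,2]<110)
    lab,l=cv2.connectedComponents(top.astype(np.uint8)); i=np.argmax(np.bincount(l[l>0])); q=p[l==i][:,:2]
    # hull in back/visible part only
    hl=q[ConvexHull(q).vertices]; c,r=circ(hl); return W2S([*c,0]).round(4),r
E
python3 - <<'E'
from h import *
s=status.observe();print(W2S(s["position"]),s["force"],[binfit(n) for n in("side","scene")])
E
```

```text
[ 0.00147978 -0.17127246  0.05174587] [-1.09158478 -9.62752758  7.3100747 ] [(array([ 0.0027, -0.0919,  0.    ]), np.float64(0.09262002189483884)), (array([ 0.0241, -0.0778,  0.    ]), np.float64(0.07230562500396555))]
```

{"method": "step_arm", "body": {
  "rows": [
    [-1,0,0.005,0,0,0,0],
    [-1,0,0.01,0,0,0,0],
    [-1,0,0.014,0,0,0,0]
  ]
}}

```text
clock: 3.77
position: [0.5024, -0.0684, 0.0517]
ee_rot: [0.052, 1.569, -0.057]
force: [0.2, -8.9, 6.9]
width: 1.001
```

Run:
```python
from h import *
s=status.observe();print(W2S(s["position"]),s["force"],binfit("side"))
save("side","push1",(220,150,380,300),4)
save("wrist","push1w")
```

```text
[ 0.0013556  -0.1606335   0.05166097] [ 0.20080317 -8.92372808  6.93170272] (array([ 0.003, -0.081,  0.   ]), np.float64(0.09169483618663772))
```

View pics/push1.png

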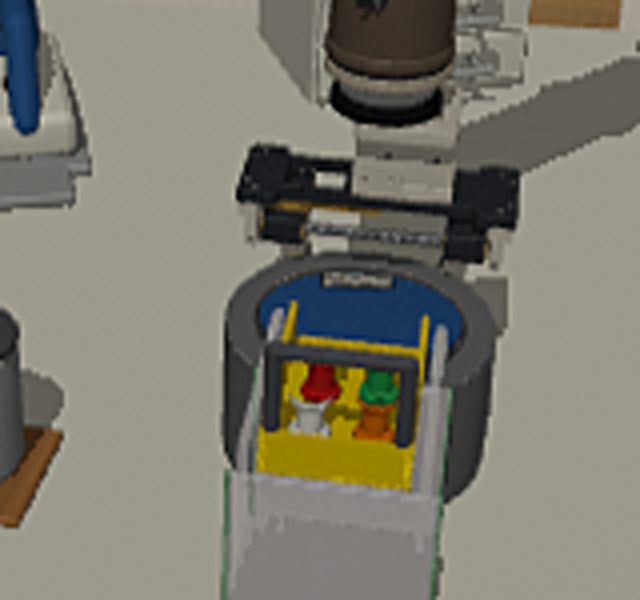

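View pics/push1w.png

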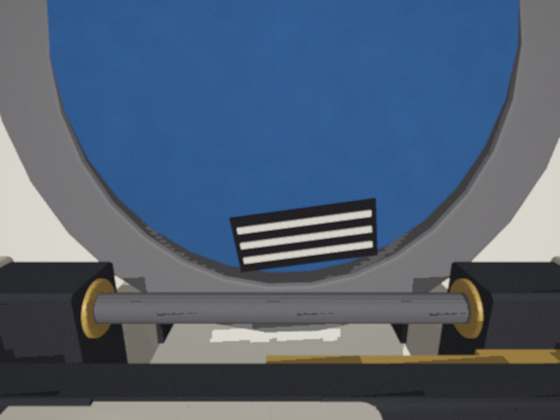

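The bin is squarely between the fingers; the wrist view shows the pad at (305,235), turned about 6°. I'll push on until it meets the panel.

{"method": "step_arm", "body": {
  "rows": [
    [-1,0,0.004,0,0,0,0],
    [-1,0,0.008,0,0,0,0]
  ]
}}

```text
clock: 4.08
position: [0.5024, -0.0664, 0.0516]
ee_rot: [0.05, 1.57, -0.062]
force: [-2.1, -33.2, 10.8]
width: 1.003
```

{"method": "step_arm", "body": {
  "rows": [
    [-1,0,0.004,0,0,0,0],
    [-1,0,0.004,0,0,0,0]
  ]
}}

```text
clock: 4.25
position: [0.502, -0.0664, 0.0516]
ee_rot: [0.049, 1.571, -0.067]
force: [-2.8, -33.4, 11.4]
width: 0.997
```

Run:
```python
from h import *
s=status.observe();print(W2S(s["position"]),s["force"],binfit("side"))
```

```text
[ 0.00076596 -0.15871318  0.05163812] [ -2.76497069 -33.43893775  11.38577339] (array([ 0.0018, -0.0804,  0.    ]), np.float64(0.09267419273262083))
```

Force jumped to 33 N, so it has met the panel. I'll back off and check.

{"method": "step_arm", "body": {
  "rows": [
    [-1,0,-0.03,0,0,0,0],
    [-1,0,-0.06,0,0,0,0],
    [-1,-0.05,-0.08,0,0,0,0],
    [-1,-0.1,-0.08,0,0,0,0],
    [0,-0.15,-0.08,0,0,0,0],
    [1,-0.15,-0.08,0,0,0,0]
  ]
}}

```text
clock: 4.8
position: [0.5023, -0.1205, 0.1782]
ee_rot: [0.052, 1.559, -0.054]
force: [1.7, 0.9, 1.2]
width: 0.903
```

Run:
```python
from h import *
from scipy.spatial import ConvexHull
s=status.observe();print(W2S(s["position"]),s["force"])
for n in("side","scene"):
    d,p,h=cloud(n); q=W2S(p)
    z=q[...,2]; m=(z>.095)&(z<.104)&(abs(q[...,0])<.12)&(q[...,1]>-.2)&(q[...,1]<.02)&(h[...,1]<110)&(h[...,2]<120)
    t=q[m]; print(n,len(t),t.min(0),t.max(0)); hv=t[ConvexHull(t[:,:2]).vertices][:,:2]; 
    hv=hv[(hv[:,1]<-.04)]; c,r=circ(hv);print(c,r, 'fixedR y from back', np.percentile(t[:,1],.3)+.09)
    b=(h[...,0]>100)&(h[...,0]<118)&(h[...,1]>110)&(z>.08)&(z<.15)&(abs(q[...,0])<.1)&(q[...,1]<0)&(q[...,1]>-.2)
    t=q[b];A=np.c_[t[:,:2],np.ones(len(t))];print("flap",np.linalg.lstsq(A,t[:,2],rcond=None)[0],t.min(0),t.max(0))
d,p,h=save("scene","home",(230,140,380,280),5)
```

```text
[ 0.00474895 -0.21266828  0.17820098] [1.70477731 0.89081803 1.23941421]
side 643 [-0.0847882  -0.16162525  0.0951382 ] [ 0.09211822 -0.00719513  0.10370048]
[ 0.00334866 -0.07176813] 0.08880473076265882 fixedR y from back -0.07059609612835024
flap [-0.01653321  0.12737781  0.11249415] [-0.06319119 -0.1338232   0.09440549] [ 0.06882802 -0.01211358  0.14140228]
scene 675 [-0.08442483 -0.16157709  0.09501681] [0.09379609 0.00650256 0.1039026 ]
[ 0.00471466 -0.07143831] 0.08875269044913245 fixedR y from back -0.06988878990570552
flap [-0.0124366   0.12555072  0.11214322] [-0.05980578 -0.1338023   0.08869799] [ 0.07051898 -0.00926307  0.11661714]
```

View pics/home.png

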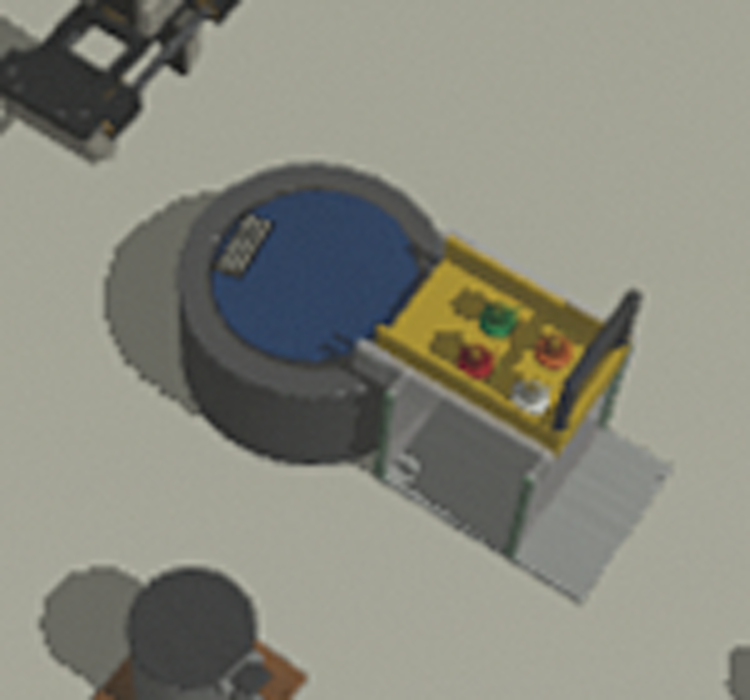

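The bin is home (local x +4 mm, y -71 mm) and turned about +0.11 rad, with the pad at about (.010,-.123). Next I'll press the pad with shut fingers.

```bash
cat >> h.py <<'E'
BIN=np.array([.004,-.0715]);BY=.115
def rz(a): return R.from_rotvec([0,0,a]).as_matrix()
def B2S(y,x=0): return BIN+(rz(BY)@[x,y,0])[:2]
E
python3 - <<'E'
from h import *
Rm=rz(BY)@pose('x',.15)
for z in (.13,.085): print(rel(S2W(*B2S(-.048),z),Rm))
E
```

```text
(array([0.0515, 0.1172, 0.011 ]), array([-0.1088,  0.0092,  0.1437]))
(array([0.1077, 0.1172, 0.0109]), array([-0.1088,  0.0092,  0.1437]))
```

{"method": "step_arm", "body": {
  "rows": [
    [1,0.0,0.05,0.011,-0.109,0.009,0.144],
    [1,0.03,0.1,0.011,-0.109,0.009,0.144],
    [1,0.05,0.117,0.011,-0.109,0.009,0.144],
    [1,0.05,0.117,0.011,-0.109,0.009,0.144],
    [1,0.05,0.117,0.011,-0.109,0.009,0.144],
    [1,0.05,0.117,0.011,-0.109,0.009,0.144]
  ]
}}

```text
clock: 5.45
position: [0.5128, -0.0284, 0.1301]
ee_rot: [0.082, 1.573, 0.155]
force: [1.1, -0.2, -0.5]
width: 0.336
```

Run:
```python
from h import *
s=status.observe();Rm=rz(BY)@pose('x',.15)
for z in (.085,.08): print(rel(S2W(*B2S(-.048),z),Rm),s["force"],s["width"])
save("wrist","padw"); save("side","pads",(220,130,380,280),4)
```

```text
(array([ 0.0559, -0.0074,  0.0009]), array([-0.0004, -0.0024, -0.0007])) [ 1.08203854 -0.18730412 -0.51376164] 0.3356233188909112
(array([ 0.0621, -0.0084,  0.0009]), array([-0.0004, -0.0024, -0.0007])) [ 1.08203854 -0.18730412 -0.51376164] 0.3356233188909112
```

View pics/padw.png

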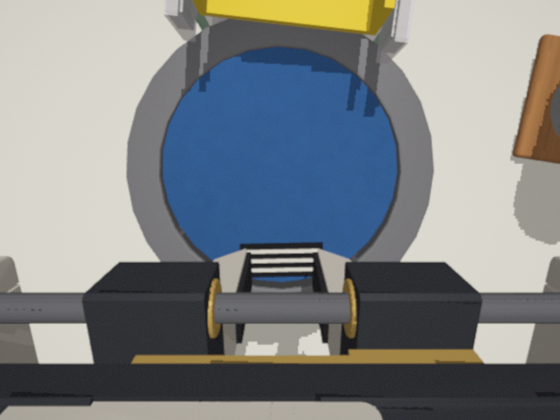

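View pics/pads.png

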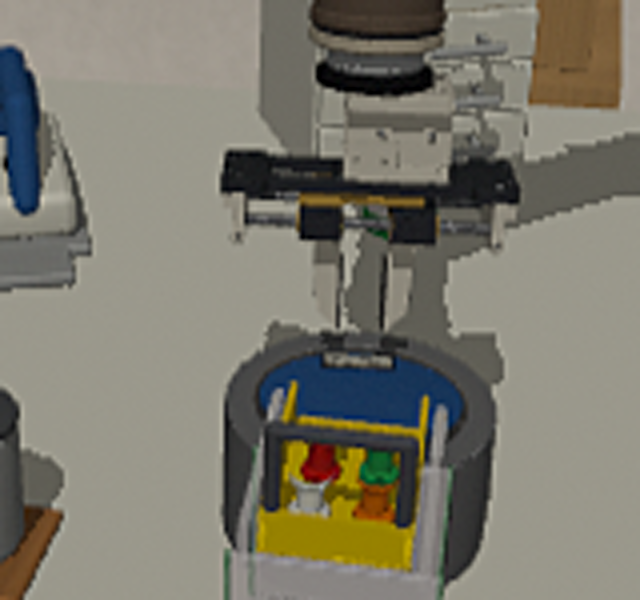

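Fingers are centred over the pad (wrist px 283,260), still closing. I'll finish the close and press.

{"method": "step_arm", "body": {
  "rows": [
    [1,0,0,0,0,0,0],
    [1,0,0,0,0,0,0],
    [1,0.01,-0.001,0,0,0,0],
    [1,0.02,-0.002,0,0,0,0],
    [1,0.03,-0.003,0,0,0,0],
    [1,0.035,-0.004,0,0,0,0],
    [1,0.04,-0.005,0,0,0,0],
    [1,0.045,-0.006,0,0,0,0],
    [1,0.05,-0.007,0,0,0,0],
    [1,0.053,-0.007,0,0,0,0]
  ]
}}

```text
clock: 6.38
position: [0.5139, -0.0277, 0.088]
ee_rot: [0.082, 1.571, 0.154]
force: [-0.7, -1.4, 6.8]
width: 0.006
```

Run:
```python
from h import *
s=status.observe();Rm=rz(BY)@pose('x',.15)
for z in (.085,.08): print(rel(S2W(*B2S(-.048),z),Rm),s["force"],s["width"])
d,p,h=save("side","pads2",(220,130,380,280),4)
for n in("side","scene"):
    d,p,h=cloud(n);q=W2S(p);z=q[...,2];b=(h[...,0]>100)&(h[...,0]<118)&(h[...,1]>100)&(z>.07)&(z<.2)&(abs(q[...,0])<.1)&(q[...,1]<0.02)&(q[...,1]>-.2)
    t=q[b];print(len(t));A=np.c_[t[:,0],t[:,2],np.ones(len(t))];c=np.linalg.lstsq(A,t[:,1],rcond=None)[0];print("flap",c,np.arctan2(1,c[1]),t.min(0),t.max(0))
```

```text
(array([ 0.0037, -0.0003, -0.0006]), array([-0.0007,  0.0002, -0.0005])) [-0.69303068 -1.44176536  6.83218857] 0.006082809974247106
(array([ 0.0099, -0.0012, -0.0006]), array([-0.0007,  0.0002, -0.0005])) [-0.69303068 -1.44176536  6.83218857] 0.006082809974247106
948
flap [ 0.13434795  0.50447397 -0.14926979] 1.1035759534653928 [-0.05999017 -0.14575726  0.07032669] [ 0.07969828 -0.01308715  0.19724203]
53
flap [ 0.1332383   0.61552019 -0.16412088] 1.0190430147141771 [-0.04891415 -0.10276292  0.08840615] [ 0.06918744 -0.04971508  0.18492144]
```

View pics/pads2.png

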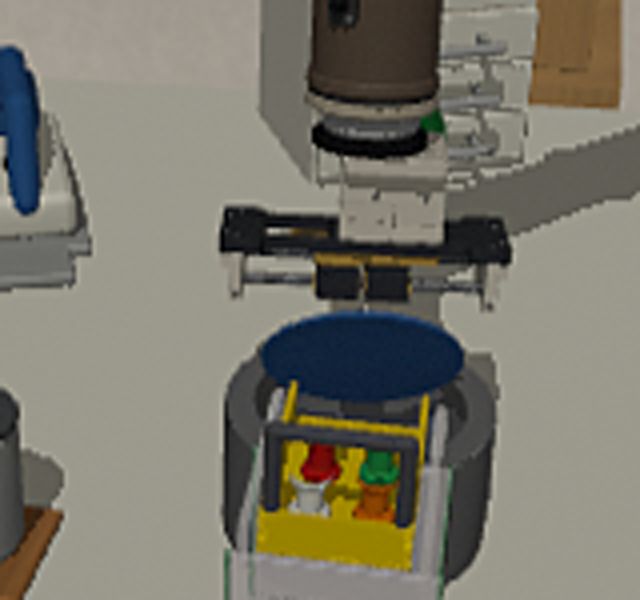

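The flap is up at about 1.05 rad. I'll press a touch more, then lift away.

{"method": "step_arm", "body": {
  "rows": [
    [1,0.003,0,0,0,0,0],
    [1,0.004,0,0,0,0,0]
  ]
}}

```text
clock: 6.7
position: [0.5141, -0.0277, 0.0852]
ee_rot: [0.082, 1.57, 0.154]
force: [-0.5, -5.2, 10.3]
width: 0.008
```

{"method": "step_arm", "body": {
  "rows": [
    [1,-0.03,-0.005,0,0,0,0],
    [1,-0.08,-0.015,0,0,0,0],
    [1,-0.12,-0.06,0,0,0,-0.14],
    [1,-0.16,-0.1,0,0,0,-0.14],
    [1,-0.2,-0.1,0,0,0,-0.14],
    [1,-0.24,-0.08,0,0,0,-0.14],
    [1,-0.28,-0.05,0,0,0,-0.14],
    [0.2,-0.3,-0.03,0,0,0,-0.14]
  ]
}}

```text
clock: 7.37
position: [0.5171, -0.0853, 0.3224]
ee_rot: [-0.033, 1.567, 0.04]
force: [0.8, 0.1, -0.2]
width: 0.037
```

Run:
```python
from h import *
s=status.observe();print(s["force"],s["width"],W2S(s["position"]))
d,p,h=save("side","op",(220,130,380,280),4)
for n in("side","scene"):
    d,p,h=cloud(n);q=W2S(p);z=q[...,2];b=(h[...,0]>100)&(h[...,0]<118)&(h[...,1]>100)&(z>.08)&(z<.2)&(abs(q[...,0])<.1)&(q[...,1]<0.02)&(q[...,1]>-.12)
    t=q[b];print(len(t));A=np.c_[t[:,0],t[:,2],np.ones(len(t))];c=np.linalg.lstsq(A,t[:,1],rcond=None)[0];print("flap",c,np.arctan2(1,c[1]),t.min(0),t.max(0))
print(rel(S2W(0,.127,.29),pose('y',0,1)),s["joints"].round(2))
print(rel(S2W(0,.127,.29),pose('y',0,-1)))
```

```text
[ 0.75123123  0.0665097  -0.23422885] 0.03697150623796641 [ 0.01718187 -0.17656066  0.3223938 ]
968
flap [ 0.13045313  0.50948025 -0.15131403] 1.0995933156187898 [-0.05915869 -0.11645489  0.08012168] [ 0.07095391 -0.01489187  0.18317665]
41
flap [ 0.14442559  0.52720256 -0.15583823] 1.0856242423457347 [-0.04280763 -0.07679995  0.14458988] [ 0.06157796 -0.05492555  0.18784415]
(array([0.0387, 0.3791, 0.0232]), array([-1.3883,  0.0044, -0.0017])) [ 0.47  0.25 -0.51  1.63  0.12  1.29 -0.01]
(array([0.0387, 0.3791, 0.0232]), array([ 1.6117, -0.0017, -0.0045]))
```

View pics/op.png

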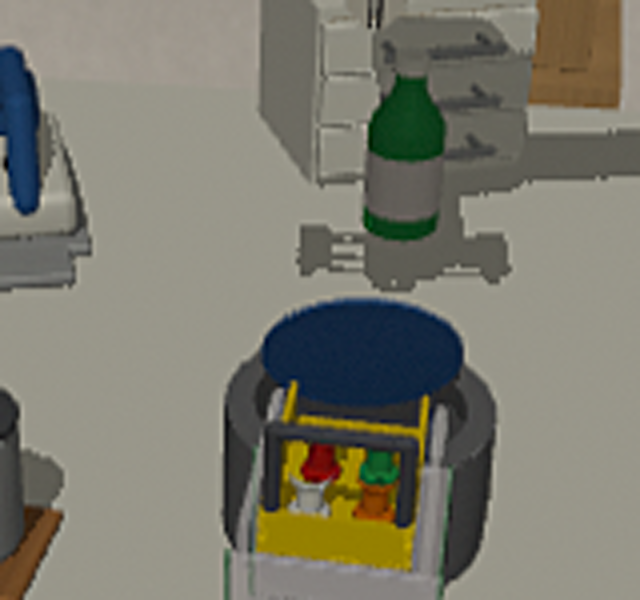

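The flap is wide open at 1.09 rad. Now going to the handle.

{"method": "step_arm", "body": {
  "rows": [
    [-0.2,0,0.2,0.012,-0.7,0,0],
    [-0.2,0,0.2,0.012,-0.7,0,0],
    [-0.2,0,0.2,0.012,-0.7,0,0],
    [-0.2,0,0.2,0.012,-0.7,0,0],
    [-0.2,0,0.2,0.012,-0.7,0,0],
    [-0.2,0,0.2,0.012,-0.7,0,0],
    [-0.2,0,0.2,0.012,-0.7,0,0]
  ]
}}

```text
clock: 8.1
position: [0.5178, 0.0732, 0.3171]
ee_rot: [-0.61, 1.485, 0.618]
force: [0.3, -0.2, -0.1]
width: 0.597
```

Run:
```python
from h import *
s=status.observe();print(s["joints"].round(2),rel(S2W(0,.127,.27),pose('y',0,1)))
```

```text
[ 0.32  0.29 -0.71  1.63  0.19  1.3   0.36] (array([0.0596, 0.1258, 0.1311]), array([-0.6851,  0.0017, -0.0053]))
```

{"method": "step_arm", "body": {
  "rows": [
    [-0.2,0.05,0.126,0.131,-0.685,0,-0.005],
    [-0.2,0.05,0.126,0.131,-0.685,0,-0.005],
    [-0.2,0.05,0.126,0.131,-0.685,0,-0.005],
    [-0.2,0.05,0.126,0.131,-0.685,0,-0.005],
    [-0.2,0.05,0.126,0.131,-0.685,0,-0.005],
    [-0.2,0.05,0.126,0.131,-0.685,0,-0.005],
    [-0.2,0.05,0.126,0.131,-0.685,0,-0.005],
    [-0.2,0.05,0.126,0.131,-0.685,0,-0.005]
  ]
}}

```text
clock: 8.77
position: [0.5221, 0.2179, 0.2785]
ee_rot: [-1.149, 1.244, 1.149]
force: [-1.5, -0.7, -0.9]
width: 0.598
```

Run:
```python
from h import *
s=status.observe();print(s["joints"].round(2),rel(S2W(0,.127,.186),pose('y',0,1)))
print(W2S(s["position"]),R.from_rotvec(s["ee_rot"]).as_matrix().round(2))
save("side","hs",(220,130,380,280),4);save("wrist","hw")
for n in("side","scene"):
    d,p,h=cloud(n);q=W2S(p);m=(q[...,2]>.19)&(q[...,2]<.215)&(h[...,1]<90)&(abs(q[...,0])<.05)&(q[...,1]>.05)&(q[...,1]<.2);t=q[m];print(n,len(t),np.median(t,0),t.min(0),t.max(0))
```

```text
[ 0.13  0.43 -0.88  1.59  0.35  1.28  0.68] (array([0.1157, 0.0022, 0.0006]), array([-0.0123,  0.0015,  0.0016]))
[0.00156802 0.12632944 0.27854844] [[ 0.   -1.    0.08]
 [ 0.    0.08  1.  ]
 [-1.   -0.    0.  ]]
side 202 [-0.00350478  0.12783503  0.20556441] [-0.04151592  0.12265794  0.19012082] [0.03837259 0.13240937 0.21148721]
scene 84 [0.00348719 0.12742303 0.20823061] [-0.0406449   0.12246391  0.1913493 ] [0.04106462 0.13162855 0.21303262]
```

View pics/hs.png

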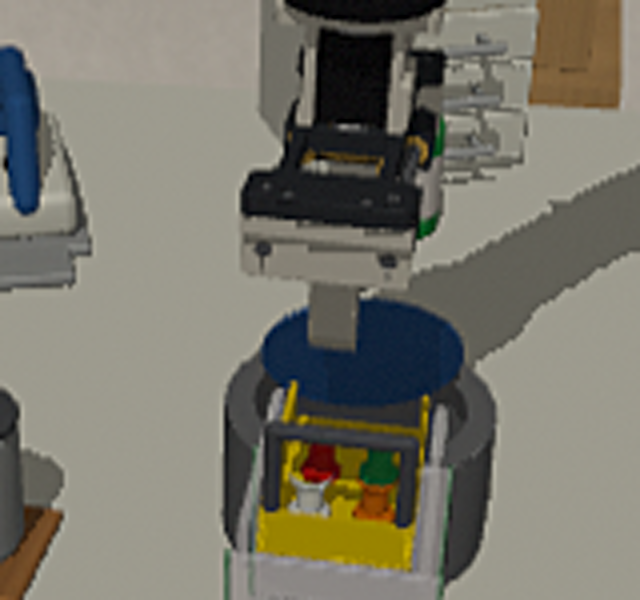

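View pics/hw.png

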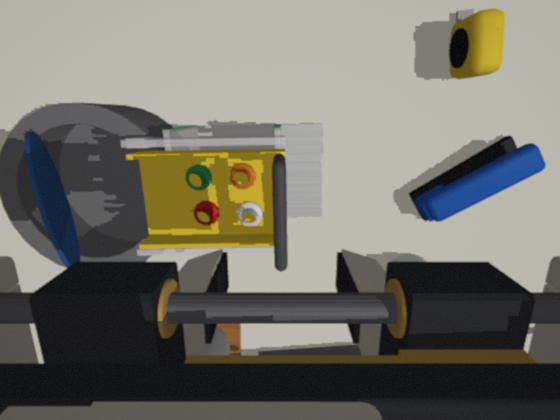

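The handle bar is centred between the fingers (wrist px x≈281). I'll descend and pinch it lightly.

{"method": "step_arm", "body": {
  "rows": [
    [-0.2,0.05,0.001,0.001,-0.012,0,0],
    [-0.2,0.09,0.001,0.001,-0.012,0,0],
    [-0.2,0.115,0.001,0.001,-0.012,0,0],
    [-0.2,0.115,0.001,0.001,-0.012,0,0],
    [1,0.115,0.001,0.001,-0.012,0,0],
    [1,0.115,0.001,0.001,-0.012,0,0],
    [1,0.115,0.001,0.001,-0.012,0,0],
    [1,0.115,0.001,0.001,-0.012,0,0],
    [1,0.115,0.001,0.001,-0.012,0,0],
    [1,0.115,0.001,0.001,-0.012,0,0]
  ],
  "newtons": 6
}}

```text
clock: 9.8
position: [0.522, 0.2204, 0.1885]
ee_rot: [-1.164, 1.232, 1.162]
force: [0.0, -0.0, -0.5]
width: 0.219
```

Run:
```python
from h import *
s=status.observe();p=s["position"];print(W2S(p),s["force"],s["width"])
Rm=R.from_rotvec(s["ee_rot"]).as_matrix()
r=np.hypot(.127,.075);a0=np.arctan2(.075,.127)
for th in np.arange(.1,1.26,.05):
    d=SY*(r*np.cos(a0+th)-.127)+np.array([0,0,r*np.sin(a0+th)-.075])
    print(th.round(2),(Rm.T@d/.8).round(4))
```

```text
[0.00123163 0.12876057 0.1885089 ] [ 0.02740498 -0.00991536 -0.54531308] 0.2194391493282823
0.1 [-0.0154 -0.     -0.0101]
0.15 [-0.0227 -0.     -0.0157]
0.2 [-0.0297  0.     -0.0217]
0.25 [-0.0364  0.     -0.028 ]
0.3 [-0.0428  0.     -0.0347]
0.35 [-0.0489  0.     -0.0416]
0.4 [-0.0546  0.0001 -0.0489]
0.45 [-0.0599  0.0001 -0.0564]
0.5 [-0.0648  0.0001 -0.0642]
0.55 [-0.0694  0.0001 -0.0722]
0.6 [-0.0735  0.0002 -0.0805]
0.65 [-0.0772  0.0002 -0.0889]
0.7 [-0.0805  0.0002 -0.0975]
0.75 [-0.0834  0.0003 -0.1063]
0.8 [-0.0858  0.0003 -0.1152]
0.85 [-0.0877  0.0004 -0.1242]
0.9 [-0.0893  0.0004 -0.1333]
0.95 [-0.0903  0.0005 -0.1424]
1.0 [-0.0909  0.0005 -0.1516]
1.05 [-0.0911  0.0006 -0.1608]
1.1 [-0.0907  0.0007 -0.17  ]
1.15 [-0.09    0.0007 -0.1792]
1.2 [-0.0887  0.0008 -0.1884]
1.25 [-0.087   0.0009 -0.1974]
```

{"method": "step_arm", "body": {
  "rows": [
    [1,0,0,0,0,0,0],
    [1,0,0,0,0,0,0],
    [1,0,0,0,0,0,0],
    [1,0,0,0,0,0,0]
  ]
}}

```text
clock: 10.13
position: [0.5219, 0.2169, 0.1879]
ee_rot: [-1.166, 1.239, 1.158]
force: [-2.8, -11.2, 8.2]
width: 0.108
```

{"method": "step_arm", "body": {
  "rows": [
    [1,-0.008,0,-0.005,0,0,0],
    [1,-0.015,0,-0.01,0,0,0],
    [1,-0.023,0,-0.016,0,0,0],
    [1,-0.03,0,-0.022,0,0,0],
    [1,-0.03,0,-0.022,0,0,0]
  ]
}}

```text
clock: 10.55
position: [0.5205, 0.2002, 0.2119]
ee_rot: [-1.164, 1.237, 1.16]
force: [0.8, -4.9, -6.4]
width: 0.106
```

Run:
```python
from h import *
s=status.observe();p=s["position"];print(W2S(p),s["force"],s["width"])
save("side","tip0",(220,130,380,280),4)
```

```text
[0.00117542 0.10850092 0.2118923 ] [ 0.80586156 -4.93048351 -6.38920092] 0.10637163068680194
```

View pics/tip0.png

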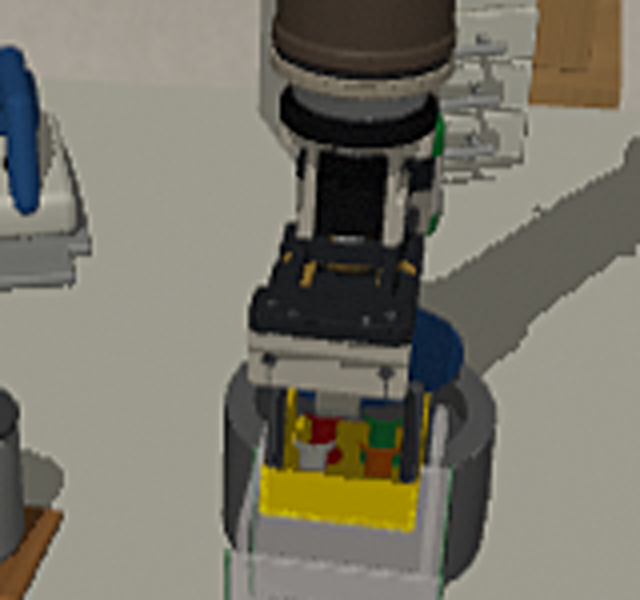

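The tray is lifting with the handle. Continuing around the hinge.

{"method": "step_arm", "body": {
  "rows": [
    [1,-0.007,0,-0.008,0,0,0],
    [1,-0.013,0,-0.016,0,0,0],
    [1,-0.019,0,-0.023,0,0,0],
    [1,-0.025,0,-0.03,0,0,0],
    [1,-0.03,0,-0.037,0,0,0],
    [1,-0.035,0,-0.045,0,0,0],
    [1,-0.04,0,-0.053,0,0,0],
    [1,-0.044,0,-0.061,0,0,0],
    [1,-0.0475,0,-0.07,0,0,0],
    [1,-0.051,0,-0.078,0,0,0],
    [1,-0.051,0,-0.078,0,0,0]
  ]
}}

```text
clock: 11.52
position: [0.5167, 0.1393, 0.2535]
ee_rot: [-1.163, 1.233, 1.161]
force: [-0.8, 2.4, 5.8]
width: 0.105
```

Run:
```python
from h import *
s=status.observe();p=s["position"];q=W2S(p);print(q,s["force"],s["width"],"theta",np.arctan2(q[2]+.0175-.13,q[1])-np.arctan2(.075,.127),np.hypot(q[2]+.0175-.13,q[1]))
save("side","tip1",(220,130,380,280),4)
```

```text
[0.0015219  0.04754637 0.25352869] [-0.82011775  2.36251764  5.77168209] 0.10546411875285167 theta 0.7121811048878907 0.14882791886250252
```

View pics/tip1.png

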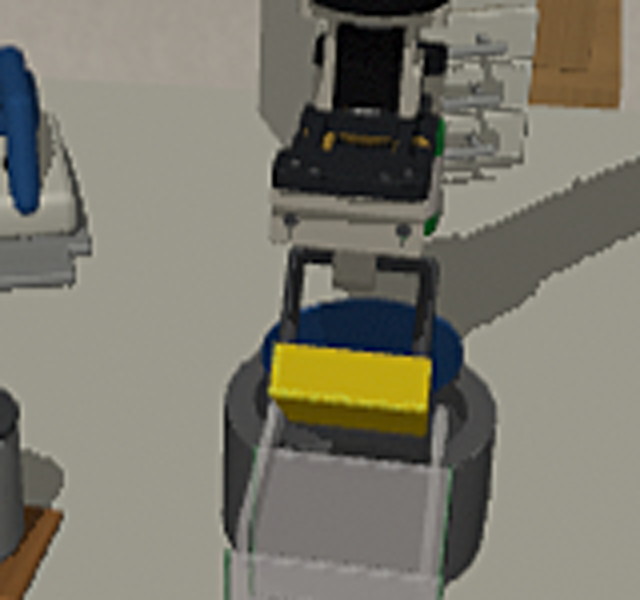

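{"method": "step_arm", "body": {
  "rows": [
    [1,-0.0028,0,-0.009,0,0,0],
    [1,-0.005,0,-0.018,0,0,0],
    [1,-0.007,0,-0.027,0,0,0],
    [1,-0.009,0,-0.036,0,0,0],
    [1,-0.01,0,-0.045,0,0,0],
    [1,-0.0105,0,-0.054,0,0,0],
    [1,-0.0105,0,-0.063,0,0,0],
    [1,-0.01,0,-0.0725,0,0,0],
    [1,-0.0095,0,-0.08,0,0,0],
    [1,-0.009,0,-0.087,0,0,0],
    [1,-0.009,0,-0.087,0,0,0],
    [1,-0.009,0,-0.087,0,0,0]
  ]
}}

```text
clock: 12.57
position: [0.5121, 0.0703, 0.2592]
ee_rot: [-1.163, 1.234, 1.162]
force: [2.1, 0.2, -1.0]
width: 0.105
```

Run:
```python
from h import *
s=status.observe();p=s["position"];q=W2S(p);print(q,s["force"],s["width"],"theta",np.arctan2(q[2]+.0175-.13,q[1])-np.arctan2(.075,.127),np.hypot(q[2]+.0175-.13,q[1]))
save("side","tip2",(220,130,380,280),4);save("scene","tip2s",(230,120,380,260),5)
```

```text
[ 0.00156845 -0.02167509  0.25915329] [ 2.09597742  0.23639659 -0.98356552] 0.10494064332125388 theta 1.1840893166985178 0.14824640939905778
```

View pics/tip2.png

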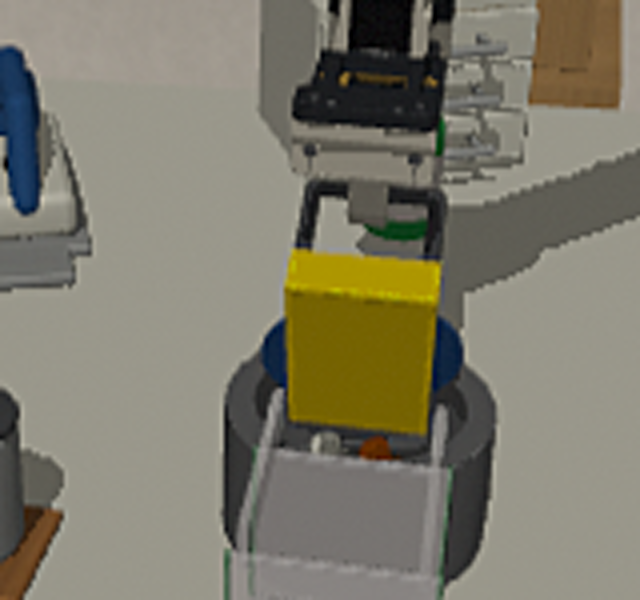

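View pics/tip2s.png

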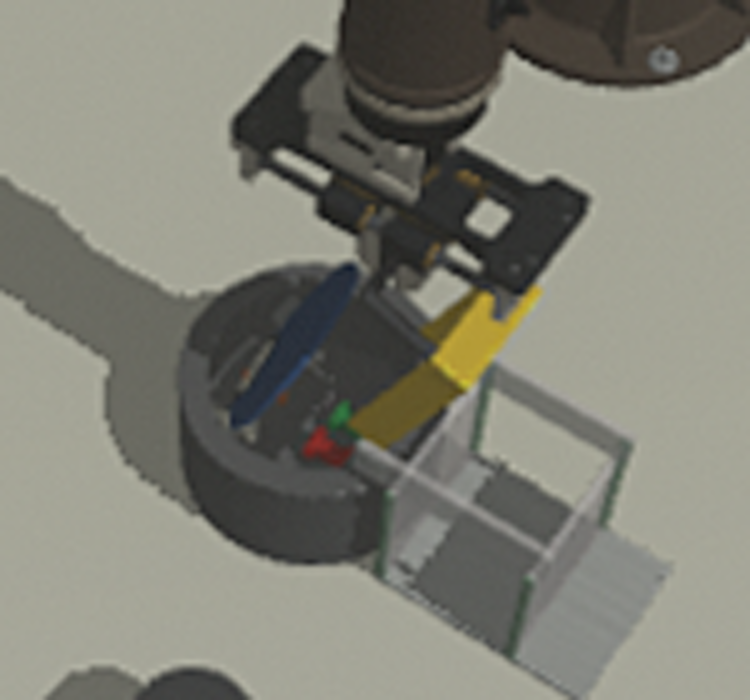

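Scene shows red and green in the bin (330,440); side shows white and orange just below the tray edge. I'll wait a moment and check their heights.

{"method": "step_arm", "body": {
  "rows": [
    [1,0,0,0,0,0,0],
    [1,0,0,0,0,0,0],
    [1,0,0,0,0,0,0],
    [1,0,0,0,0,0,0],
    [1,0,0,0,0,0,0],
    [1,0,0,0,0,0,0]
  ]
}}

```text
clock: 13.17
position: [0.5121, 0.0708, 0.2592]
ee_rot: [-1.164, 1.233, 1.163]
force: [3.1, 1.1, -3.6]
width: 0.105
```

```bash
cat >> h.py <<'E'
def spools():
    for n in("side","scene","wrist"):
        d,p,h=cloud(n);q=W2S(p);H,S,V=[h[...,i].astype(int) for i in range(3)]
        reg=(abs(q[...,0])<.1)&(q[...,1]>-.17)&(q[...,1]<.14)&(q[...,2]<.2)
        for nm,m in (("red",((H<5)|(H>172))&(S>140)),("green",(H>45)&(H<85)&(S>120)),("orange",(H>=5)&(H<17)&(S>150)),("white",(S<45)&(V>110)&(q[...,2]<.09)&(np.hypot(q[...,0]-.004,q[...,1]+.07)<.08))):
            t=q[m&reg]; v,u=np.nonzero(m&reg)
            if len(t)>3: print(n,nm,len(t),np.median(t,0).round(3),'px',np.median(u),np.median(v))
E
python3 - <<'E'
from h import *
spools()
save("side","tip3",(220,130,380,280),4);save("wrist","tip3w")
E
```

```text
side orange 40 [-0.007 -0.128  0.024] px 314.0 242.0
side white 11 [ 0.035 -0.128  0.023] px 299.0 240.0
scene red 26 [ 0.008 -0.062  0.024] px 294.0 209.0
scene green 12 [-0.019 -0.063  0.027] px 298.0 203.0
wrist red 358 [ 0.001 -0.058  0.024] px 251.5 181.0
wrist green 358 [-0.025 -0.055  0.024] px 253.0 158.0
wrist orange 26 [-0.013 -0.138  0.027] px 182.0 169.0
wrist white 603 [ 0.012 -0.111  0.006] px 206.0 191.0
```

View pics/tip3.png

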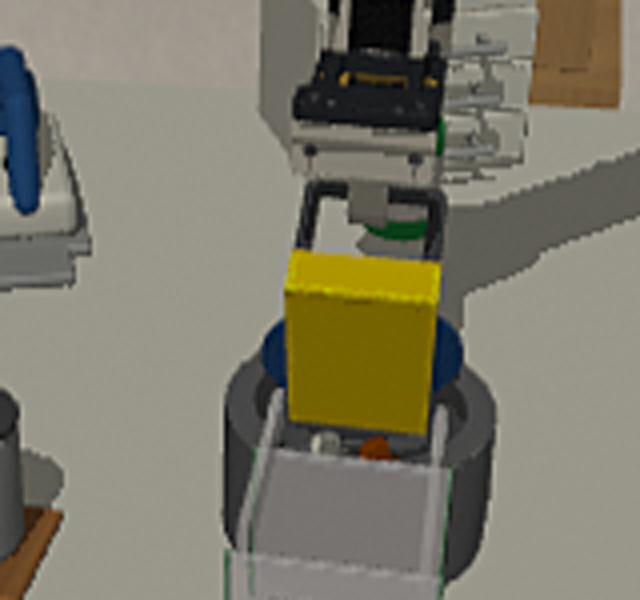

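View pics/tip3w.png

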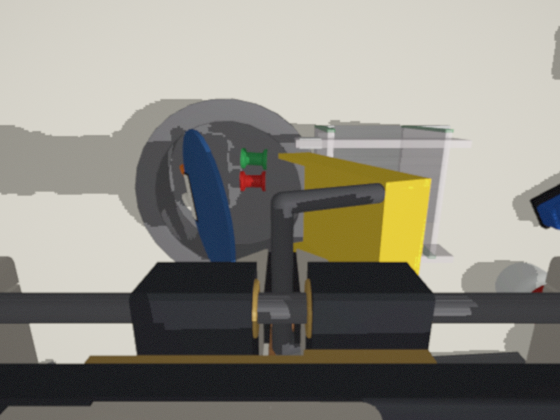

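All four spools lie on the bin floor (z≈24 mm), and wrist view shows red (252,181) and green (253,158). Lowering the tray by the same path.

{"method": "step_arm", "body": {
  "rows": [
    [1,-0.0005,0,0.007,0,0,0],
    [1,-0.001,0,0.0145,0,0,0],
    [1,-0.0015,0,0.024,0,0,0],
    [1,-0.0015,0,0.033,0,0,0],
    [1,-0.001,0,0.042,0,0,0],
    [1,0,0,0.051,0,0,0],
    [1,0.002,0,0.06,0,0,0],
    [1,0.004,0,0.069,0,0,0],
    [1,0.006,0,0.078,0,0,0],
    [1,0.009,0,0.087,0,0,0],
    [1,0.009,0,0.087,0,0,0]
  ]
}}

```text
clock: 14.33
position: [0.5165, 0.1418, 0.2519]
ee_rot: [-1.165, 1.232, 1.164]
force: [0.4, 0.9, 0.7]
width: 0.104
```

{"method": "step_arm", "body": {
  "rows": [
    [1,0.0035,0,0.008,0,0,0],
    [1,0.007,0,0.017,0,0,0],
    [1,0.011,0,0.025,0,0,0],
    [1,0.016,0,0.033,0,0,0],
    [1,0.021,0,0.041,0,0,0],
    [1,0.026,0,0.048,0,0,0],
    [1,0.032,0,0.055,0,0,0],
    [1,0.038,0,0.062,0,0,0],
    [1,0.044,0,0.069,0,0,0],
    [1,0.051,0,0.075,0,0,0],
    [1,0.051,0,0.075,0,0,0]
  ]
}}

```text
clock: 15.25
position: [0.5203, 0.2011, 0.2106]
ee_rot: [-1.164, 1.233, 1.164]
force: [0.3, 1.2, -0.7]
width: 0.104
```

Run:
```python
from h import *
s=status.observe();p=s["position"];q=W2S(p);print(q,s["force"],s["width"],"theta",np.arctan2(q[2]+.0175-.13,q[1])-np.arctan2(.075,.127),np.hypot(q[2]+.0175-.13,q[1]))
print(rel(S2W(q[0],.126,.1875),R.from_rotvec(s["ee_rot"]).as_matrix()))
```

```text
[0.00086165 0.10939373 0.21063674] [ 0.32769315  1.15825091 -0.66373371] 0.10417862619833039 theta 0.19776581705187934 0.14696192641705721
(array([ 0.029 , -0.0001,  0.0207]), array([0., 0., 0.]))
```

{"method": "step_arm", "body": {
  "rows": [
    [1,0.007,0,0.0055,0,0,0],
    [1,0.014,0,0.011,0,0,0],
    [1,0.021,0,0.0155,0,0,0],
    [1,0.027,0,0.019,0,0,0],
    [1,0.0295,0,0.0205,0,0,0],
    [1,0.0295,0,0.0205,0,0,0]
  ]
}}

```text
clock: 15.75
position: [0.5215, 0.2167, 0.1878]
ee_rot: [-1.164, 1.234, 1.162]
force: [0.9, 0.5, -0.5]
width: 0.102
```

Run:
```python
from h import *
s=status.observe();p=s["position"];q=W2S(p);print(q,s["force"],s["width"],"theta",np.arctan2(q[2]+.0175-.13,q[1])-np.arctan2(.075,.127))
d,p,h=cloud("side");q=W2S(p);m=(h[...,0]>20)&(h[...,0]<33)&(h[...,1]>110)&(abs(q[...,0])<.04)&(q[...,1]>.01)&(q[...,1]<.12)&(q[...,2]<.145)
t=q[m];print(len(t),np.linalg.lstsq(np.c_[t[:,:2],np.ones(len(t))],t[:,2],rcond=None)[0],np.percentile(t[:,2],[5,50,95]))
```

```text
[0.00103595 0.12507985 0.18783806] [ 0.85923805  0.49727583 -0.46959722] 0.10188506487039413 theta 0.008680576101734228
385 [0.03727816 0.08903114 0.12280427] [0.12769755 0.1293227  0.1309538 ]
```

The tray is practically level (≈0.01 rad). I'll release and rise.

{"method": "step_arm", "body": {
  "rows": [
    [1,0.0015,0,0.001,0,0,0],
    [1,0.0015,0,0.001,0,0,0],
    [0.4,0.0015,0,0.001,0,0,0],
    [0.4,0.0015,0,0.001,0,0,0],
    [0.3,0.0015,0,0.001,0,0,0],
    [0.3,0.0015,0,0.001,0,0,0],
    [0.3,-0.03,0,0.001,0,0,0],
    [0.3,-0.07,0,0.001,0,0,0],
    [0.3,-0.11,0,0.001,0,0,0],
    [0.3,-0.13,0,0,0,0,0]
  ]
}}

```text
clock: 16.63
position: [0.5216, 0.2176, 0.2958]
ee_rot: [-1.164, 1.229, 1.162]
force: [0.0, -0.4, -0.4]
width: 0.353
```

Run:
```python
from h import *
s=status.observe();print(W2S(s["position"]),s["force"],s["width"])
save("scene","rel",(230,120,380,260),5);spools()
print("to flap", rel(S2W(*B2S(-.02),.24),rz(BY)@pose('x',0)))
```

```text
[0.00106518 0.12599054 0.29581219] [ 0.01723629 -0.40998963 -0.44837312] 0.3530692887069231
scene red 20 [ 0.009 -0.056  0.024] px 295.0 210.0
scene white 10 [ 0.026 -0.117  0.024] px 277.0 204.5
wrist red 276 [ 0.002 -0.063  0.024] px 134.0 175.0
wrist green 207 [-0.023 -0.064  0.024] px 131.0 155.0
wrist orange 349 [-0.011 -0.126  0.024] px 84.0 164.0
wrist white 359 [ 0.025 -0.127  0.024] px 88.0 192.0
to flap (array([ 0.0645, -0.0051, -0.2701]), array([1.3963, 0.0045, 0.0015]))
```

View pics/rel.png

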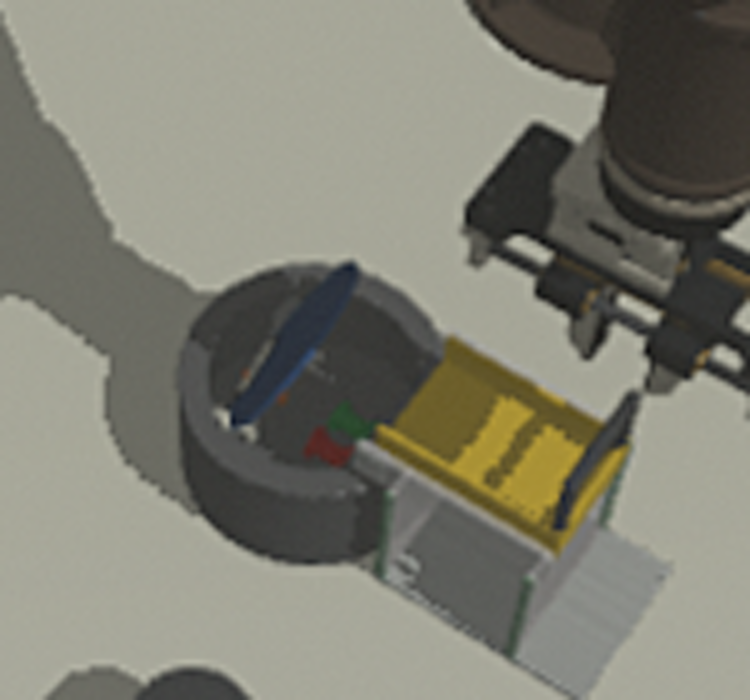

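The tray is empty and level, and all four spools are in the bin. Moving to the flap to close it.

{"method": "step_arm", "body": {
  "rows": [
    [1,0,-0.005,-0.14,0.7,0,0],
    [1,0,-0.005,-0.14,0.7,0,0],
    [1,0,-0.005,-0.14,0.7,0,0],
    [1,0,-0.005,-0.14,0.7,0,0],
    [1,0,-0.005,-0.14,0.7,0,0],
    [1,0,-0.005,-0.14,0.7,0,0],
    [1,0,-0.005,-0.14,0.7,0,0]
  ]
}}

```text
clock: 17.42
position: [0.5176, 0.1038, 0.2906]
ee_rot: [-0.602, 1.483, 0.603]
force: [-0.4, 0.1, 0.5]
width: 0.004
```

Run:
```python
from h import *
print(rel(S2W(*B2S(-.016),.25),rz(BY)@pose('x',0)),status.observe()["width"])
```

```text
(array([ 0.0505, -0.0841, -0.0917]), array([ 0.6911,  0.0021, -0.0007])) 0.004217512772857619
```

{"method": "step_arm", "body": {
  "rows": [
    [1,0.03,-0.084,-0.092,0.691,0,0],
    [1,0.05,-0.084,-0.092,0.691,0,0],
    [1,0.05,-0.084,-0.092,0.691,0,0],
    [1,0.05,-0.084,-0.092,0.691,0,0],
    [1,0.05,-0.084,-0.092,0.691,0,0],
    [1,0.05,-0.084,-0.092,0.691,0,0],
    [1,0.05,-0.084,-0.092,0.691,0,0],
    [1,0.05,-0.084,-0.092,0.691,0,0]
  ]
}}

```text
clock: 18.08
position: [0.5125, 0.005, 0.2509]
ee_rot: [-0.045, 1.568, 0.048]
force: [-0.6, -0.4, 1.2]
width: 0.002
```

Run:
```python
from h import *
s=status.observe();Rm=rz(BY)@pose('x',0);print(W2S(s["position"]))
for y,z in((-.016,.165),(-.008,.162),(0,.15),(.01,.135),(.02,.118),(.03,.1)): print(rel(S2W(*B2S(y),z),Rm))
save("wrist","clw");save("side","cls",(220,130,380,280),4)
```

```text
[ 0.0063742  -0.08674533  0.25091565]
(array([ 0.1074, -0.0009, -0.001 ]), array([ 0.0114,  0.0023, -0.0017]))
(array([ 0.1112,  0.0091, -0.0009]), array([ 0.0114,  0.0023, -0.0017]))
(array([ 0.1262,  0.0191, -0.0008]), array([ 0.0114,  0.0023, -0.0017]))
(array([ 0.1449,  0.0315, -0.0007]), array([ 0.0114,  0.0023, -0.0017]))
(array([ 0.1662,  0.044 , -0.0006]), array([ 0.0114,  0.0023, -0.0017]))
(array([ 0.1887,  0.0564, -0.0005]), array([ 0.0114,  0.0023, -0.0017]))
```

View pics/clw.png

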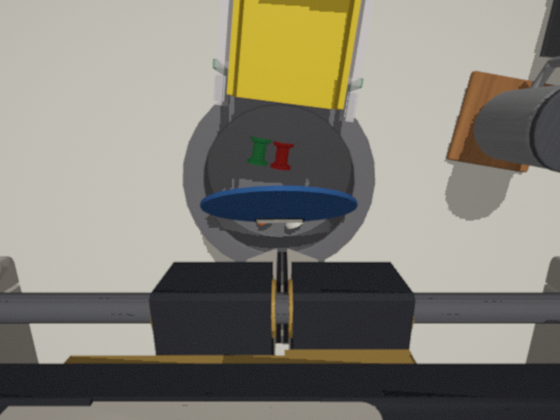

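View pics/cls.png

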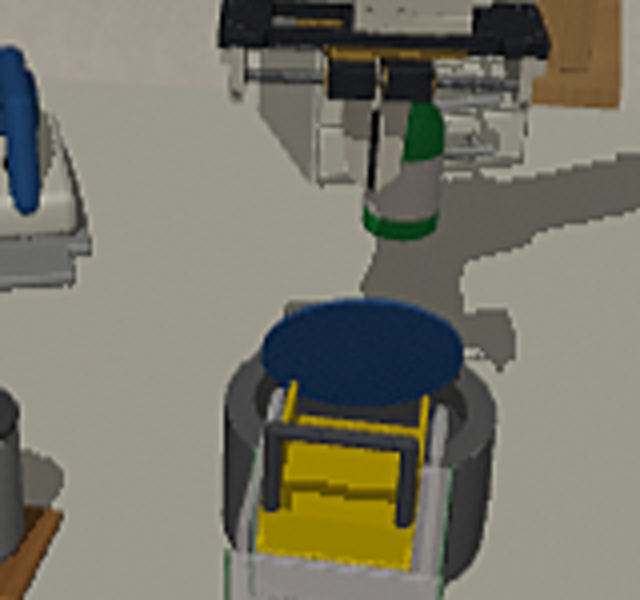

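Fingers are behind the raised flap (wrist px 280,255 vs flap 280,205). I'll go down behind it, then push it over.

{"method": "step_arm", "body": {
  "rows": [
    [1,0.04,-0.005,-0.001,0.011,0,0],
    [1,0.08,-0.005,-0.001,0.011,0,0],
    [1,0.107,-0.004,-0.001,0.011,0,0],
    [1,0.107,-0.001,-0.001,0.011,0,0],
    [1,0.109,0.005,-0.001,0.011,0,0],
    [1,0.114,0.01,-0.001,0.011,0,0],
    [1,0.12,0.015,-0.001,0.011,0,0],
    [1,0.127,0.02,-0.001,0.011,0,0],
    [1,0.136,0.026,-0.001,0.011,0,0],
    [1,0.145,0.032,-0.001,0.011,0,0]
  ]
}}

```text
clock: 19.02
position: [0.5116, 0.0313, 0.1356]
ee_rot: [-0.031, 1.566, 0.034]
force: [0.4, 0.2, 0.2]
width: 0.006
```

Run:
```python
from h import *
s=status.observe();Rm=rz(BY)@pose('x',0);print(W2S(s["position"]),s["force"])
for y,z in((.02,.118),(.03,.1)): print(rel(S2W(*B2S(y),z),Rm))
save("side","cls2",(220,130,380,280),4)
```

```text
[ 0.00367809 -0.0605678   0.13563357] [0.42461013 0.22168127 0.15242457]
(array([ 0.0221,  0.0113, -0.0013]), array([-0.0053,  0.0048, -0.0019]))
(array([ 0.0446,  0.0238, -0.0015]), array([-0.0053,  0.0048, -0.0019]))
```

View pics/cls2.png

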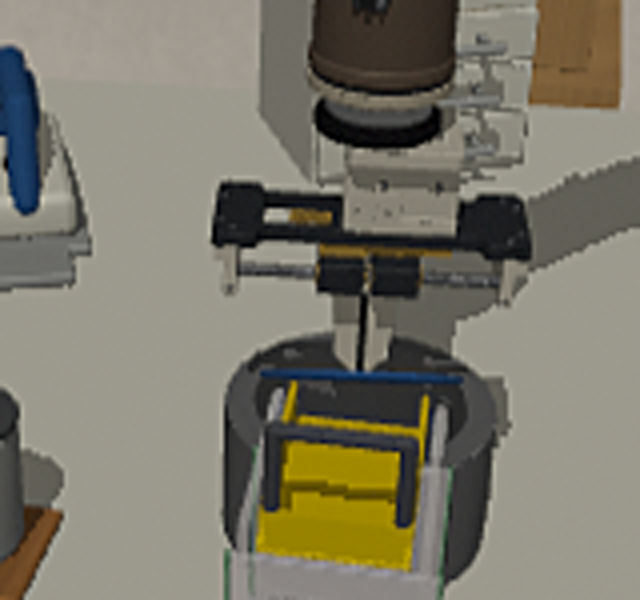

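{"method": "step_arm", "body": {
  "rows": [
    [1,0.008,0.004,-0.001,-0.005,0,0],
    [1,0.016,0.008,-0.001,-0.005,0,0],
    [1,0.024,0.012,-0.001,-0.005,0,0],
    [1,0.032,0.016,-0.001,-0.005,0,0],
    [1,0.038,0.02,-0.001,-0.005,0,0],
    [1,0.042,0.023,-0.001,-0.005,0,0],
    [1,0.044,0.023,-0.001,-0.005,0,0],
    [1,0.044,0.023,-0.001,-0.005,0,0]
  ]
}}

```text
clock: 19.73
position: [0.5095, 0.0498, 0.1005]
ee_rot: [-0.035, 1.567, 0.039]
force: [0.0, 0.5, -0.6]
width: 0.002
```

```bash
cat >> h.py <<'E'
def flap():
    for n in("side","scene"):
        d,p,h=cloud(n);q=W2S(p);z=q[...,2];b=(h[...,0]>100)&(h[...,0]<118)&(h[...,1]>100)&(z>.07)&(z<.2)&(abs(q[...,0])<.1)&(q[...,1]<0.02)&(q[...,1]>-.15)
        t=q[b];A=np.c_[t[:,:2],np.ones(len(t))];c=np.linalg.lstsq(A,t[:,2],rcond=None)[0]
        for _ in range(3):
            e=abs(A@c-t[:,2])<.003; c=np.linalg.lstsq(A[e],t[e,2],rcond=None)[0]
        print(n,len(t),"flap plane",c,t.min(0),t.max(0))
E
python3 - <<'E'
from h import *
s=status.observe();print(W2S(s["position"]),s["force"]);flap()
E
```

```text
[ 0.00038971 -0.04226816  0.10046335] [ 0.03250666  0.49431845 -0.64776036]
side 413 flap plane [-0.00150641  0.00662377  0.09970254] [-0.06166427 -0.13025332  0.09643548] [ 0.06918663 -0.00772381  0.19992051]
scene 98 flap plane [-0.01270513 -0.0052276   0.09957803] [-0.03915259 -0.11715425  0.09337022] [ 0.06966552 -0.00403842  0.17389246]
```

The flap is level (slope <0.01). Retreating and running final checks.

{"method": "step_arm", "body": {
  "rows": [
    [1,-0.03,-0.005,0,0,0,0],
    [1,-0.07,-0.03,0,0,0,0],
    [1,-0.12,-0.08,0,0,0,0],
    [1,-0.17,-0.13,0,0,0,0],
    [1,-0.2,-0.18,0,0,0,0],
    [1,-0.22,-0.22,0,0,0,0],
    [1,-0.22,-0.25,0,0,0,0],
    [1,-0.22,-0.25,0,0,0,0],
    [1,-0.22,-0.25,0,0,0,0]
  ]
}}

```text
clock: 20.58
position: [0.5185, -0.1558, 0.277]
ee_rot: [-0.031, 1.565, 0.031]
force: [-0.2, 0.3, 0.0]
width: 0.007
```

Run:
```python
from h import *
s=status.observe();print(W2S(s["position"]),s["force"],s["clock"]);flap();print(binfit("side"),binfit("scene"))
d,p,h=cloud("side");q=W2S(p);m=(q[...,2]>.19)&(q[...,2]<.215)&(h[...,1]<90)&(abs(q[...,0])<.05)&(q[...,1]>.05)&(q[...,1]<.2);print("handle",np.median(q[m],0))
save("scene","fin",(180,80,440,330),3)
```

```text
[ 0.02329531 -0.24674956  0.2769947 ] [-0.15636757  0.33396225  0.03103311] 20.5833
side 621 flap plane [-0.00119888  0.00108231  0.09934312] [-0.06300356 -0.13778863  0.07080223] [ 0.07590304 -0.00900101  0.14343091]
scene 905 flap plane [ 0.00166713 -0.00709697  0.09907607] [-0.06222328 -0.13554183  0.09222172] [ 0.07057853 -0.01324201  0.108341  ]
(array([ 0.003 , -0.0716,  0.    ]), np.float64(0.08896773655754406)) (array([ 0.0055, -0.0714,  0.    ]), np.float64(0.08853641372878444))
handle [0.00034589 0.12821867 0.20567224]
```

View pics/fin.png

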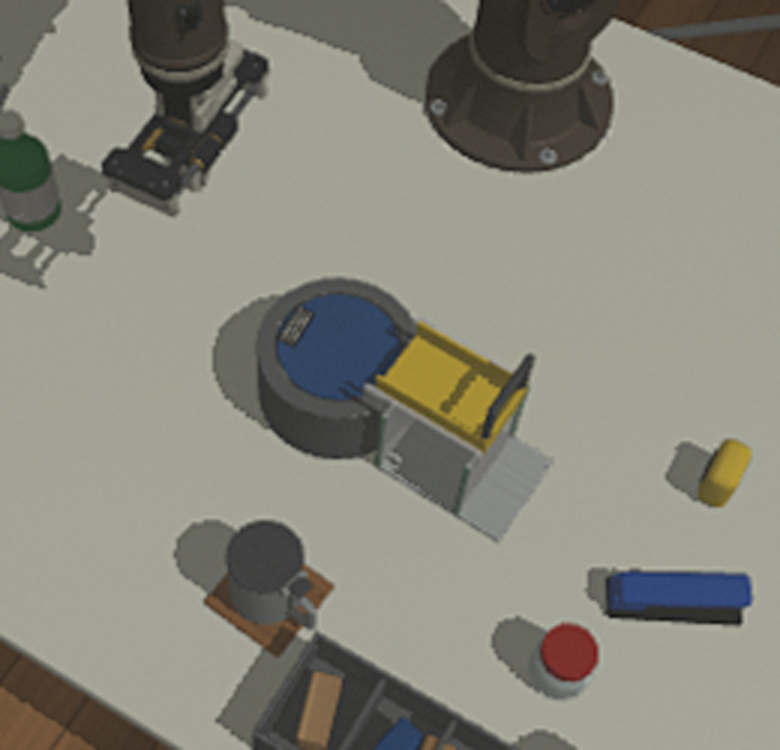

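The flap is closed (340,345), the tray level and empty (455,380), the bin home, the bystanders in place and the arm clear. Handing in.

Run:
```python
from cell import arm
print(arm.sign_off())
```

```text
the job is handed in; nothing more can be done
None
```

The job is done and handed in at about 20.6 s of the 72 s allowed. I pushed the bin against the stand and opened the flap to about 1.09 rad. I then tipped the tray by its handle to about 1.18 rad, lowered it while still gripping the handle, and closed the flap.

Last checks before handing in:
- **Bin:** about 4 mm off centre sideways and at y ≈ -71.5 mm from the stand, so it is home. It looks upright.
- **Spools:** after the pour, all four lay on the bin floor at about 24 mm height. The flap now hides them, so I did not see them again after closing it.
- **Flap:** level, with a measured slope under 0.01 rad.
- **Tray:** the handle is back where it started, and I measured about 0.01 rad just before letting go.
- **Other things on the desk:** they look unmoved in the last picture; I did not measure each one.

The highest force reading was about 33 N, with the open fingers on the bin when it met the stand. The first circle fits of the bin, taken while it was partly hidden, disagreed by up to 20 mm. The later fits from both cameras agreed to about 2 mm. No other check failed.

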